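Sort sawn handle blanks by length into their sloping racks

ROBOT

A 6-joint arm with a two-finger parallel gripper is mounted at the origin on a cart in front of the work surface, level with it; the furniture and walls round the work are solid. World frame = base frame: x ahead of the robot, y to its left, z up, the work surface at z = 0. Lengths are in mm, angles in degrees, forces in N, time in s.
With the tool pointing down it reaches from about 350 to 850 mm from the base axis. Payload 8.1 kg.
Tool frame: the origin (TCP) lies at the very end of the fingers, on their centre line; the grasp point (between the pads) lies r.tcp_to_grasp behind it (r.tcp_to_grasp is the distance from the TCP to the grasp point, in mm); z points along the fingers, y is the line along which they close (so a half turn about z gives the same grasp; the last joint's range is limited). The gripper opens to 85 mm and grips with 20 to 120 N. Pads are 22 mm wide; open, the fingers measure 114 mm over their backs; the gripper's body (76 mm by 85 mm) begins 54 mm behind the grasp point. The pads swing forward as they close: fully open they stand 13 mm farther back than shut.
Start: joints at [62.888, 7.471, 85.268, -0, 87.261, -4.893], TCP at [226.871, 555.459, 231.292] pointing down, gripper open.
Joint ranges: [-169.43, 169.43], [-51.17, 129.36], [1.28, 143.12], [-76.62, 256.62], [0, 156.53], [-152.29, 152.29]. Speed limits (degrees/s): [136.94, 136.94, 159.86, 180, 180, 180].

INTERFACE

Orientations are given as [roll, pitch, yaw] about the fixed x, y, z axes, in that order (R = Rz(yaw) Ry(pitch) Rx(roll)).
In Python, from bench import sense, viewer, order, r gives the robot as it stands.
- The arm moves only by the tool carry_out, never from a script. Its argument "increments" is one flat list of numbers, 7 for each row, row after row: the shift along the tool's x, y, z as a fraction of full scale, then the turn, a rotation vector about the tool's x, y, z as a fraction of full scale, then the opening, from -1 (shut) to 1 (fully open). A call has exactly 10 rows; each row is the pose to reach, as a shift and turn from the pose commanded when the call began, along the tool's axes at that moment, turning the shorter way round; what a row does not reach only later rows make up. Full scale, the value 1, is 400 mm for a shift and 2 pi rad for a turn. A row lasts 1/8 s, in which the tool goes at most 62.5 mm and 10.7 degrees, less where a joint would pass 70% of its speed; a pose out of reach is approached as far as the arm can. A call with a number of a shift or a turn outside -1 to 1 is refused whole. A call with a gripper value outside its range is refused whole. The fingers move at their own pace and stop on an object; "force" is the grip in N (left out, the last holds). Time passes only in rows, so rows that repeat a pose let the fingers close, or fill a call up. It gives the time, the measured TCP pose, the force, the opening and the grip force at its end, in the units of the state.
- sense(): the state, without advancing time (a new reading comes with each control period).
- viewer.snapshot(name): name is "side" or "top" or "wrist"; returns the picture (400x640x3 uint8, red, green, blue); there is no depth.
- viewer.get_calibration(name): a dict with "fx", "fy", "cx", "cy" (pixels), "k1" (the pictures are not rectified: a ray, as slopes to the right and down, at radius r is drawn at 1 + k1 r^2 times it, then the intrinsics apply), "R" (3x3) and "t" (3): a world point X has camera coordinates R X + t. Camera axes: x right, y down, z forward; pixel columns grow to the right and rows downward; lengths in mm; the calibration is good to about 2 mm. A picture is of the moment at which its call begins: read the wrist's pose just before it. get_calibration takes no time and is no camera call; for the wrist camera it gives the pose at the moment of the call.
- order.hand_in(): hands the job in; it is judged then, once.
The state is a dict: "time": time; "joint_pos": joint angles; "qd": joint speeds; "joint_efforts": joint torques, N m; "tool_pos": TCP position; "tcp_rot": TCP orientation; "ft_force": force on the tool from outside, world axes, zero at the start; "wrist_torque": the same for the moment, N m; "finger_gap": finger opening in mm; "grip_force": force on a finger pad.
Only numpy, scipy, OpenCV 4.12 (cv2) and the standard library are available. Lean on these libraries where they do the work, as an engineer would, in place of code of your own. Each camera call takes 0.05 s, during which the arm holds its last target. There are 200 camera calls.

TASK

Two loose handle blanks, a longer and a shorter one, lie on the bench in front of two sloping racks; each rack has a blank of its own length screwed down in it as a pattern. Lay each loose blank in the free space of the rack for its length, flat on the sloping floor between the stops and side by side (parallel) with the pattern, and let go. Leave the tin, the sanding block and the pencil where they are.

Things in the scene. Friction and masses are not known exactly. Their poses are not given: they have to be found in the camera images.
- long_blank: The longer loose blank: dark wooden stick, square section 24 x 24 mm, 120 mm long, about 55 g, lying flat on the bench at the start. Origin at its centre, x along its length; a small dark bore shows in its +x end but either end may go up and any long side may lie down.
- short_blank: The shorter loose blank: same dark wooden stick, 24 x 24 mm section, 80 mm long, about 37 g. Origin at its centre, x along its length; either end may go up.
- long_bay: Fixed sloping floor (35 deg) of the 120 mm blanks' rack, on the right; its low end faces the other rack. Origin on the floor, mid free space, 66 mm above the bench; x up the slope (rightwards), z square out of the floor. Stops 12 mm high at x = -70 and +70 mm. Free from y = -65 mm (10 mm high edge strip) to +67 mm (pattern blank, 24 mm high, parallel to x).
- short_bay: Fixed sloping floor (35 deg) of the 80 mm blanks' rack, on the left; its low end faces the other rack. Origin on the floor, mid free space, 55 mm above the bench; x up the slope (leftwards), z square out of the floor. Stops 12 mm high at x = -50 and +50 mm. Free from y = -65 mm (10 mm high edge strip) to +67 mm (80 mm pattern blank, 24 mm high).
- tin: Bystander: round tin, 67 mm across, 28 mm high, loose on the bench between the two blanks' places. Origin under its centre.
- sander: Bystander: sanding block 60 x 105 x 29 mm, loose on the bench at the left. Origin under its centre.
- pencil: Bystander: pencil 170 mm long, 8 mm high, loose on the bench at the far left. Origin under its centre.
- long_canopy (a point): Middle of the lower front edge of the fixed canopy board (176 mm wide, 12 mm thick) over the uphill half of the long rack; the edge runs straight above the floor's cross line x = 0, 152 mm above it. A gripper pointing straight down strikes it; one leaning square to the floor, coming in against the bay's z, is clear. Go round or over the racks (up to 231 mm high).
- short_canopy (a point): Middle of the lower front edge of the fixed canopy board (176 mm wide, 12 mm thick) over the uphill half of the short rack; the edge runs straight above the floor's cross line x = 0, 152 mm above it. A gripper pointing straight down strikes it; one leaning square to the floor, coming in against the bay's z, is clear. Go round or over the racks (up to 231 mm high).
Not all that is in view belongs to the job. What is shaped like the long_blank but white or yellow is not meant.

How it is judged (in metres and radians):
At the end, for the whole second after the job is handed in: The 120 mm blank rests in the long bay and the 80 mm blank in the short bay: centre within 14 mm of the bay's origin along x, -56 to 58 mm along y, 8 to 16 mm along z (flat on the floor), parallel to the pattern within 0.25 rad, at rest (under 0.02 m/s) (x of long_blank in the frame of long_bay between -0.014 and 0.014 m and y of long_blank in the frame of long_bay between -0.056 and 0.058 m and z of long_blank in the frame of long_bay between 0.008 and 0.016 m and angle between the x axis of long_blank and the x axis of long_bay, either way round below 0.25 rad and x of short_blank in the frame of short_bay between -0.014 and 0.014 m and y of short_blank in the frame of short_bay between -0.056 and 0.058 m and z of short_blank in the frame of short_bay between 0.008 and 0.016 m and angle between the x axis of short_blank and the x axis of short_bay, either way round below 0.25 rad and linear speed of each of long_blank, short_blank below 0.02 m/s); the robot touches nothing.
It fails at once if a bystander (tin, sanding block or pencil) is shifted by more than 30 mm (distance of any of tin, sander, pencil from where it was at the start of the episode above 0.03 m).
It also fails if it takes over 72 s, if anything falls off the work surface, if the arm or the gripper's body presses on something with over 40 N, if the wrist force passes 120 N, or if a joint passes its speed limit or range.

## Working session

There is one attempt and no reset: what is moved stays moved. The work goes in short steps, Python scripts to look and compute and a tool call to move; the robot and the scene stay as the last step left them, time stands still between calls to the robot, and variables do not carry over. Pictures are saved under pics/ and viewed, at most 10 in all, crops included, and the job is handed in when it is done.

Besides the shell and the picture viewer there is one more tool, called by a JSON object that holds its "name" and its "arguments". carry_out: Moves the arm, as the interface text tells. Its arguments: {"type":"object","properties":{"increments":{"type":"array"},"force":{"type":"number"}},"required":["increments"]}

```bash
mkdir -p pics; ls
python3 - <<'E'
from bench import sense, viewer, order, r
import cv2, numpy as np
print(sense()); print(r.tcp_to_grasp)
for n in ["side","top","wrist"]:
    c=viewer.get_calibration(n); print(n,c)
    im=viewer.snapshot(n); cv2.imwrite(f"pics/{n}0.png",im[:,:,::-1])
E
```

```text
pics
{'time': 0.0, 'joint_pos': array([ 6.28888310e+01,  7.51556588e+00,  8.53304673e+01,  1.99988342e-03,
        8.72604891e+01, -4.89186489e+00]), 'qd': array([ 0.01234068,  0.07686627,  0.10509369,  0.08601787,  0.00450138,
       -0.01144632]), 'joint_efforts': array([-1.34689239e-03, -5.69379580e+01, -5.00555170e+01, -2.95777418e-04,
        1.46284213e-02,  3.13227630e-06]), 'tool_pos': array([226.59547003, 554.97158561, 230.22826466]), 'tcp_rot': array([-1.79894036e+02, -1.10738699e-02,  1.57780588e+02]), 'ft_force': array([ 0.02582823, -0.5596458 ,  0.50637862]), 'wrist_torque': array([-0.03788719,  0.01196944,  0.05231371]), 'grip_force': 0.0, 'finger_gap': 85.29041669571286}
18.700000000000003
side {'fx': 508.8576060731293, 'fy': 508.8576060731293, 'cx': 315.7580778540186, 'cy': 196.0388265235283, 'k1': -0.11820325325859456, 'R': array([[ 0.93049298, -0.36567975,  0.02147415],
       [-0.23414494, -0.63883106, -0.7328513 ],
       [ 0.28170723,  0.67688492, -0.68004988]]), 't': array([-520.23659028,  243.95365552, 1390.22175566])}
top {'fx': 403.1829587568168, 'fy': 403.1829587568168, 'cx': 320.503256126671, 'cy': 202.46164969059495, 'k1': -0.059173099502463085, 'R': array([[ 0.01778115, -0.99981882,  0.00679346],
       [-0.98909141, -0.01858325, -0.14612613],
       [ 0.1462259 , -0.00412107, -0.98924264]]), 't': array([  33.37271206,  566.3282188 , 1297.77927536])}
wrist {'fx': 287.2121513468155, 'fy': 287.2121513468155, 'cx': 322.41073103143816, 'cy': 200.58717248225898, 'k1': -0.02981296652089006, 'R': array([[ 0.37845118,  0.92561791, -0.00248672],
       [ 0.88790443, -0.36226981,  0.28352479],
       [ 0.26153476, -0.10950825, -0.95896168]]), 't': array([-598.44551125,  -36.2323433 ,  380.66908427])}
```

View pics/top0.png

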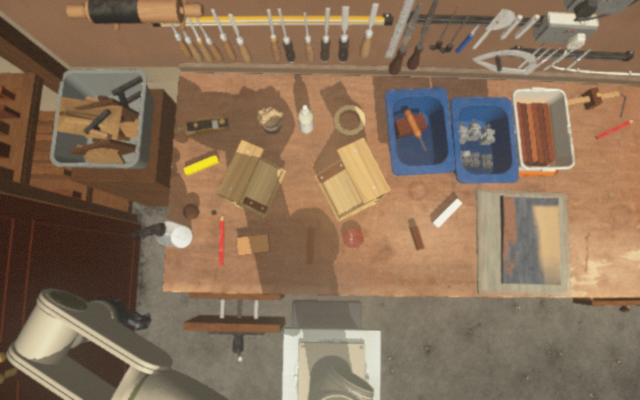

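View pics/side0.png

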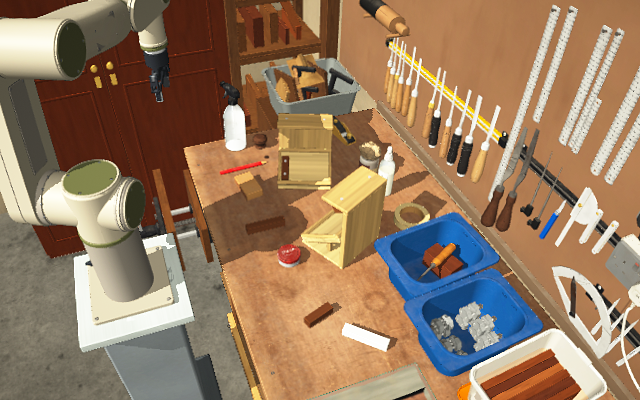

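Top view: long blank at about (311,245), short blank (417,234), tin (352,238), sander (253,244), pencil (221,240), short rack (252,178) and long rack (353,180). I'll enlarge both views.

Run:
```python
import cv2, numpy as np
t=cv2.imread("pics/top0.png")[130:270,205:445]; s=cv2.imread("pics/side0.png")[105:335,215:395]
cv2.imwrite("pics/topc.png",cv2.resize(t,None,fx=3.3,fy=3.3,interpolation=cv2.INTER_CUBIC))
a=cv2.resize(s,None,fx=2.6,fy=2.6,interpolation=cv2.INTER_CUBIC)
cv2.imwrite("pics/sidec.png",a)
```

```text
(no output)
```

View pics/topc.png

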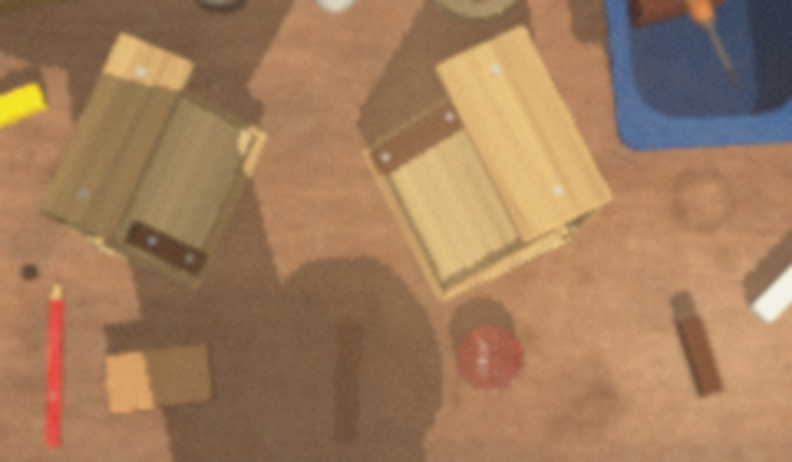

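View pics/sidec.png

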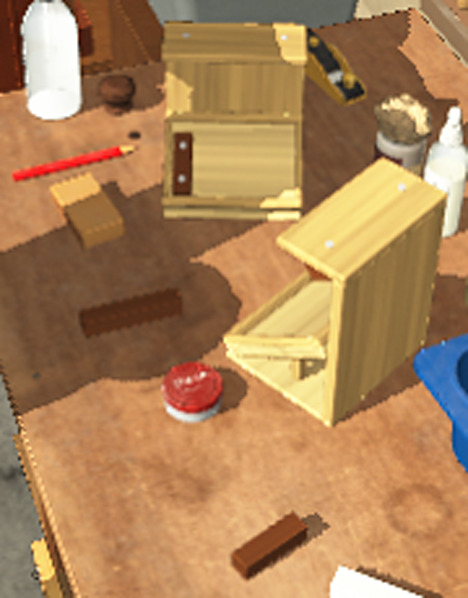

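Top crop: long blank spans about (347,320)-(345,440), in shadow. The short blank spans (690,318)-(710,393), and the long rack's canopy front edge runs (437,67)-(523,240). Side crop: the same canopy edge runs (380,160)-(278,238), the blank ends are clear, and the patterns lie at (183,160) and, half hidden, (318,272).

```bash
cat > h.py <<'E'
import cv2, numpy as np
from bench import viewer
from scipy.spatial.transform import Rotation as Ro
def ray(c,p):
    K=np.array([[c['fx'],0,c['cx']],[0,c['fy'],c['cy']],[0,0,1.]])
    q=cv2.undistortPoints(np.float64(p).reshape(-1,1,2),K,np.array([c['k1'],0,0,0])).reshape(-1,2)
    R=np.array(c['R']);d=np.c_[q,np.ones(len(q))]@R
    return -R.T@np.array(c['t']), d/np.linalg.norm(d,axis=1)[:,None]
def cast(c,p,o,n):
    C,d=ray(c,p); n=np.array(n,float)
    return C+d*((np.array(o)-C)@n/(d@n))[:,None]
def tri(c1,p1,c2,p2):
    C1,d1=ray(c1,p1);C2,d2=ray(c2,p2);out=[]
    for a,b in zip(d1,d2):
        s=np.linalg.lstsq(np.c_[a,-b],C2-C1,rcond=None)[0]
        A,B=C1+s[0]*a,C2+s[1]*b; out.append([*(A+B)/2,np.linalg.norm(A-B)])
    return np.array(out)
T=lambda p:np.array(p)/3.3+[205-.35,130-.35]   # crop->image
S=lambda p:np.array(p)/2.6+[215-.3,105-.3]
E
python3 - <<'E'
from h import *
np.set_printoptions(precision=1,suppress=True)
ct,cs,cw=[viewer.get_calibration(n) for n in("top","side","wrist")]
# canopy front edges, top face; short: back(?) end & front end
print("long canopy A,B",tri(ct,T([(437,67),(523,240)]),cs,S([(380,160),(278,238)])))
print("short canopy",tri(ct,T([(190,66),(118,233)][:1]),cs,S([(307,62)])))
im=cv2.imread("pics/top0.png");hsv=cv2.cvtColor(im,cv2.COLOR_BGR2HSV)
for nm,(x0,x1,y0,y1) in dict(long=(297,322,222,268),short=(405,428,214,256)).items():
    g=cv2.resize(im[y0:y1,x0:x1],None,fx=4,fy=4,interpolation=cv2.INTER_CUBIC)[:,:,2]
    th,m=cv2.threshold(g,0,255,cv2.THRESH_BINARY_INV+cv2.THRESH_OTSU)
    c=max(cv2.findContours(m,0,1)[0],key=cv2.contourArea)
    b=cv2.boxPoints(cv2.minAreaRect(c))/4+[x0-.4,y0-.4]
    P=cast(ct,b,[0,0,24],[0,0,1]); print(nm,th,b.tolist(),"\n",P,P.mean(0),np.linalg.norm(P[0]-P[1]),np.linalg.norm(P[1]-P[2]))
print("tin",cast(ct,T([(490,357)]),[0,0,28],[0,0,1]))
# blank top corners top<->side
print("long ends",tri(ct,T([(334,320),(334,440)]),cs,S([(180,290),(80,310)])))
print("short ends",tri(ct,T([(678,320),(697,394),(720,388)]),cs,S([(290,515),(232,555),(248,565)])))
print("wrist cam",-cw['R'].T@cw['t'],"robot axis",-ct['R'].T@ct['t'])
E
```

```text
long canopy A,B [[691.9  -0.6 227.4   3.7]
 [540.4 -77.3 227.    0.7]]
short canopy [[697.2 219.9 207.4   1.9]]
long 121.0 [[303.5983630180359, 264.46728286743166], [306.3031574249268, 225.58586750030517], [316.2723041534424, 226.27937088012695], [313.5675102233887, 265.16078720092776]] 
 [[360.7  95.7  24. ]
 [489.3  89.6  24. ]
 [487.6  56.3  24. ]
 [359.   62.8  24. ]] [424.2  76.1  24. ] 128.77447928865627 33.35273936249556
short 167.0 [[405.4999996185303, 219.30000076293945], [414.12499771118166, 216.42500076293945], [424.54999885559084, 247.6999984741211], [415.9250007629395, 250.5749984741211]] 
 [[ 516.4 -242.8   24. ]
 [ 526.6 -272.2   24. ]
 [ 422.4 -305.7   24. ]
 [ 412.4 -276.6   24. ]] [ 469.5 -274.3   24. ] 31.073002152591073 109.52441655768094
tin [[451.1 -66.7  28. ]]
long ends [[487.6  91.3  11.7   1.4]
 [365.2  88.4  24.    1.1]]
short ends [[ 489.9 -259.    16.8    5.8]
 [ 417.1 -279.4   11.     1.8]
 [ 424.4 -301.1   19.9    0.7]]
wrist cam [159.1 582.5 374. ] robot axis [ 369.8   49.2 1366.3]
```

```bash
cat >> h.py <<'E'
import json
def down(yaw): return Ro.from_euler('xyz',[180,0,yaw],degrees=True)
def cur():
    j=json.load(open('cmd.json')); return np.array(j['p']),Ro.from_quat(j['q'])
def save(p,R): json.dump(dict(p=list(map(float,p)),q=R.as_quat().tolist()),open('cmd.json','w'))
def plan(p,R):   # prints the row, remembers the commanded pose that it gives
    p0,R0=cur()
    s=np.round(R0.inv().apply(np.array(p)-p0)/400,4); w=np.round((R0.inv()*R).as_rotvec()/(2*np.pi),4)
    save(p0+R0.apply(s*400),R0*Ro.from_rotvec(w*2*np.pi))
    print("row",*s,*w,"rows needed %.1f"%max(np.linalg.norm(s)*400/62.5,np.linalg.norm(w)*360/10.7))
def wristq(R,q1,p): # q4,q5,q6 both solutions
    a=(Ro.from_euler('ZY',[q1,p],degrees=True).inv()*R).as_euler('ZYZ',degrees=True)
    return np.round([a[0],a[1],(a[2]-90+180)%360-180]),np.round([(a[0]+360)%360-180,-a[1],(a[2]+90+180)%360-180])
def bay(xh):  # axes of a bay from the heading (deg) of its x
    c,s=np.cos(np.radians(xh)),np.sin(np.radians(xh)); C,Sn=np.cos(np.radians(35)),np.sin(np.radians(35))
    x=np.array([c*C,s*C,Sn]); z=np.array([-c*Sn,-s*Sn,C]); return np.c_[x,np.cross(z,x),z]
def inbay(xh,sg): # tool with z against bay z, x = sg * bay x
    B=bay(xh); return Ro.from_matrix(np.c_[sg*B[:,0],-sg*B[:,1],-B[:,2]])
E
python3 - <<'E'
from h import *
save([226.871,555.459,231.292],down(157.781))
print(wristq(down(157.78),62.9,92.8))
for p in (80,110):
    print(p,"long",wristq(inbay(-63,-1),-4,p),wristq(inbay(-63,1),-4,p)); print("short",wristq(inbay(66,1),18,p),wristq(inbay(66,-1),18,p), "pick",wristq(down(18),-30,p),wristq(down(198),-30,p))
plan([420,75,190],down(178))
E
```

```text
(array([ 0., 87., -5.]), array([-180.,  -87.,  175.]))
80 long (array([-30.,  81., -31.]), array([150., -81., 149.])) (array([-30.,  81., 149.]), array([150., -81., -31.]))
short (array([26., 76., 41.]), array([-154.,  -76., -139.])) (array([  26.,   76., -139.]), array([-154.,  -76.,   41.])) pick (array([  0., 100.,  42.]), array([-180., -100., -138.])) (array([   0.,  100., -138.]), array([-180., -100.,   42.]))
110 long (array([-36.,  56., -14.]), array([144., -56., 166.])) (array([-36.,  56., 166.]), array([144., -56., -14.]))
short (array([34., 50., 25.]), array([-146.,  -50., -155.])) (array([  34.,   50., -155.]), array([-146.,  -50.,   25.])) pick (array([ 0., 70., 42.]), array([-180.,  -70., -138.])) (array([   0.,   70., -138.]), array([-180.,  -70.,   42.]))
row -0.9012 -0.9294 0.1032 0.0 0.0 -0.0562 rows needed 8.3
```

{"name": "carry_out", "arguments": {"increments": [-0.9012, -0.9294, 0.1032, 0, 0, -0.0562, 1, -0.9012, -0.9294, 0.1032, 0, 0, -0.0562, 1, -0.9012, -0.9294, 0.1032, 0, 0, -0.0562, 1, -0.9012, -0.9294, 0.1032, 0, 0, -0.0562, 1, -0.9012, -0.9294, 0.1032, 0, 0, -0.0562, 1, -0.9012, -0.9294, 0.1032, 0, 0, -0.0562, 1, -0.9012, -0.9294, 0.1032, 0, 0, -0.0562, 1, -0.9012, -0.9294, 0.1032, 0, 0, -0.0562, 1, -0.9012, -0.9294, 0.1032, 0, 0, -0.0562, 1, -0.9012, -0.9294, 0.1032, 0, 0, -0.0562, 1]}}

```text
time: 1.4
tool_pos: [420.0, 73.6, 189.6]
tcp_rot: [-180.0, -0.0, 177.8]
ft_force: [0.4, 0.0, 1.2]
finger_gap: 85.4
grip_force: 0.0
```

```bash
cat > look.py <<'E'
from h import *; from bench import sense; import sys,pickle
n=sys.argv[1]; s=sense(); print(s['time'],s['tool_pos'].round(1),s['tcp_rot'].round(2),s['joint_pos'].round(1),s['finger_gap'])
c=viewer.get_calibration('wrist'); im=viewer.snapshot('wrist')[:,:,::-1]
cv2.imwrite(f'pics/{n}.png',im); pickle.dump(c,open(f'pics/{n}.pkl','wb'))
E
python3 look.py w1
```

```text
1.4 [420.   73.6 189.6] [-1.7999e+02 -5.0000e-02  1.7782e+02] [  3.  -19.3 114.5  -0.   84.8 -84.8] 85.44583190830092
```

View pics/w1.png

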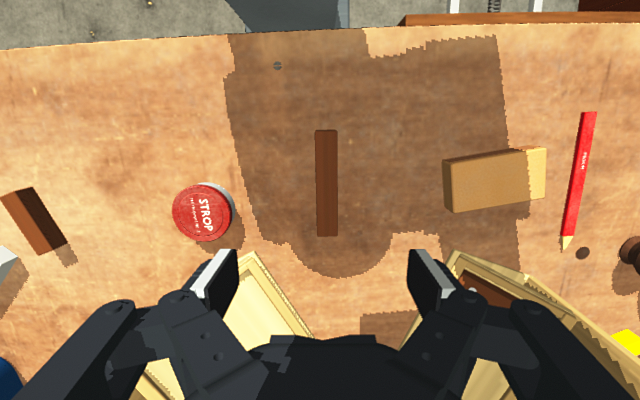

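Wrist view: long blank top face is (315,130)-(338,236), tin at (203,212), short blank at (35,220), sander (495,180), pencil (580,180).

Run:
```python
from h import *; import pickle
np.set_printoptions(precision=1,suppress=True)
im=cv2.imread('pics/w1.png'); c=pickle.load(open('pics/w1.pkl','rb'))
for nm,(x0,x1,y0,y1) in dict(long=(300,352,112,250),).items():
    g=cv2.GaussianBlur(im[y0:y1,x0:x1,2],(3,3),0)
    th,m=cv2.threshold(g,0,255,cv2.THRESH_BINARY_INV+cv2.THRESH_OTSU)
    k=max(cv2.findContours(m,0,1)[0],key=cv2.contourArea); rc=cv2.minAreaRect(k)
    b=cv2.boxPoints(rc)+[x0,y0]; P=cast(c,b,[0,0,24],[0,0,1])
    print(th,b.tolist(),P,P.mean(0),[np.linalg.norm(P[i]-P[i+1]) for i in range(3)], np.degrees(np.arctan2(*(P[0]-P[1])[1::-1])),np.degrees(np.arctan2(*(P[2]-P[1])[1::-1])))
ct=viewer.get_calibration('top'); cs=viewer.get_calibration('side')
# height of the long blank: wrist far(robot-side) end / near end mid, top-mid box centre
print("height c", tri(ct,[(310,245.4)],c,[(b.mean(0))]))
print("height side ends", tri(cs,S([(180,290),(80,310)]),c,[(338,236),(337,130)]))
print("short", cast(c,[(1,193),(33,187),(67,245),(40,254)],[0,0,24],[0,0,1]))
```

```text
123.0 [[302.6323928833008, 234.27506256103516], [314.6922378540039, 126.83280372619629], [348.8133659362793, 130.66272735595703], [336.7535209655762, 238.10498809814453]] [[478.2  48.   24. ]
 [357.6  67.6  24. ]
 [362.9 103.2  24. ]
 [484.5  87.6  24. ]] [420.8  76.6  24. ] [np.float64(122.13751911174278), np.float64(35.97462501423406), np.float64(122.63526396143808)] -9.219423576318617 81.5983625327353
height c [[425.   76.8  -8.9   0.5]]
height side ends [[487.3  89.6  13.    1.1]
 [363.4  90.7  22.    3.2]]
short [[ 414.9 -300.2   24. ]
 [ 409.4 -257.8   24. ]
 [ 482.4 -238.2   24. ]
 [ 493.5 -277.2   24. ]]
```

Run:
```python
from h import *; import pickle
np.set_printoptions(precision=1,suppress=True)
im=cv2.imread('pics/w1.png'); c=pickle.load(open('pics/w1.pkl','rb'))
print(im[180,305:350:3,2],im[180,326],im[180,308])
g=im[112:250,300:352,2]
for th in (70,80,90,100):
    k=max(cv2.findContours((g<th).astype(np.uint8),0,1)[0],key=cv2.contourArea)
    b=cv2.boxPoints(cv2.minAreaRect(k))+[300,112]; P=cast(c,b,[0,0,24],[0,0,1])
    d=max((P[1]-P[0],P[2]-P[1]),key=np.linalg.norm)
    print(th,b.round(1).tolist(),P.mean(0),np.linalg.norm(P[0]-P[1]),np.linalg.norm(P[2]-P[1]),np.degrees(np.arctan2(d[1],d[0])))
P=cast(c,[(315,130),(337,130),(338,236),(316,236)],[0,0,24],[0,0,1]);print(P,P.mean(0))
```

```text
[138 138 138 136 112 110 107 102 105 103 103 143 144 139 141] [ 33  59 102] [ 66  96 138]Traceback (most recent call last):
  File "<stdin>", line 7, in <module>
ValueError: max() iterable argument is empty
```

Run:
```python
from h import *; import pickle
np.set_printoptions(precision=1,suppress=True)
im=cv2.imread('pics/w1.png'); c=pickle.load(open('pics/w1.pkl','rb'))
g=im[112:250,300:352,1]
for th in (70,75,80):
    m=cv2.morphologyEx((g<th).astype(np.uint8),cv2.MORPH_OPEN,np.ones((5,5)))
    k=max(cv2.findContours(m,0,1)[0],key=cv2.contourArea)
    b=cv2.boxPoints(cv2.minAreaRect(k))+[300,112]; P=cast(c,b,[0,0,24],[0,0,1])
    d=max((P[1]-P[0],P[2]-P[1]),key=np.linalg.norm)
    print(th,b.round(1).tolist(),P.mean(0),np.linalg.norm(P[0]-P[1]),np.linalg.norm(P[2]-P[1]),np.degrees(np.arctan2(d[1],d[0])))
P=cast(c,[(315,130),(337,130),(338,236),(316,236)],[0,0,24],[0,0,1]);print(P,P.mean(0))
# height: wrist vs top, matched centres
ct=viewer.get_calibration('top'); t=cv2.imread('pics/top0.png')
g=cv2.resize(t[222:268,297:325],None,fx=4,fy=4,interpolation=cv2.INTER_CUBIC)
print(g[90,::6,1],g[::12,56,1])
```

```text
70 [[314.3, 130.0], [336.0, 129.6], [337.9, 235.0], [316.1, 235.4]] [420.7  77.3  24. ] 22.753448071761756 119.27005336018952 -0.3875549175045431
75 [[314.0, 130.0], [336.0, 129.6], [338.0, 235.8], [316.1, 236.2]] [421.2  77.3  24. ] 22.991544260502387 120.33881099083092 -0.30655564667963997
80 [[313.8, 130.0], [336.7, 129.5], [339.1, 235.7], [316.3, 236.2]] [421.2  77.8  24. ] 23.97418253091543 120.39346618795695 -0.031205664052527296
[[360.9  67.8  24. ]
 [361.7  90.8  24. ]
 [481.9  89.1  24. ]
 [480.9  63.5  24. ]] [421.4  77.8  24. ]
[ 95  94  94  96  94  95  87  86  81  83  83  91  96  96  99  96  98 102
 102] [101  96  88  83  86  82  85  81  84  82  86  81  83  80  86  95]
```

Run:
```python
from h import *
p0,R0=cur(); plan([421,77.5,30],down(179.8)); save(p0,R0); plan([421,77.5,3.5],down(179.8))
```

```text
row -0.0023 0.0064 0.4 -0.0 0.0 -0.005 rows needed 2.6
row -0.0023 0.0064 0.4663 -0.0 0.0 -0.005 rows needed 3.0
```

{"name": "carry_out", "arguments": {"increments": [-0.0023, 0.0064, 0.2, 0, 0, -0.005, 0.3, -0.0023, 0.0064, 0.3, 0, 0, -0.005, 0.3, -0.0023, 0.0064, 0.4, 0, 0, -0.005, 0.3, -0.0023, 0.0064, 0.43, 0, 0, -0.005, 0.3, -0.0023, 0.0064, 0.4663, 0, 0, -0.005, 0.3, -0.0023, 0.0064, 0.4663, 0, 0, -0.005, 0.3, -0.0023, 0.0064, 0.4663, 0, 0, -0.005, -1, -0.0023, 0.0064, 0.4663, 0, 0, -0.005, -1, -0.0023, 0.0064, 0.4663, 0, 0, -0.005, -1, -0.0023, 0.0064, 0.4663, 0, 0, -0.005, -1], "force": 50}}

```text
time: 2.7
tool_pos: [422.5, 77.6, 5.0]
tcp_rot: [180.0, 0.2, 179.8]
ft_force: [-0.6, 0.9, 7.6]
finger_gap: 22.9
grip_force: 49.9
```

```bash
python3 - <<'E'
from h import *; import pickle
np.set_printoptions(precision=1,suppress=True)
ct=viewer.get_calibration('top');cs=viewer.get_calibration('side');cw=pickle.load(open('pics/w1.pkl','rb'))
def rep(name,xh,mid,zf,ptsT,ptsS):
    B=bay(xh); o=np.array([mid[0],mid[1],zf])
    for h in (0,12,24):
        for n,c,p in(("top",ct,T(ptsT)),("side",cs,S(ptsS))):
            P=cast(c,p,o+B[:,2]*h,B[:,2]); print(name,n,"h",h,((P-o)@B).tolist() if 0 else np.round((P-o)@B,0)[:,:2].tolist())
A=np.array([691.9,-.6]);Bq=np.array([540.4,-77.3]); d=A-Bq; xh=np.degrees(np.arctan2(d[1],d[0]))-90
print("xh",xh)
# top: pattern outer-low, inner-low, inner-at-canopy, low rack corner far/near, canopy-edge near floor
rep("long",xh,(A+Bq)/2,66,[(370,150),(385,175),(465,128),(362,152),(445,297),(520,240)],[(230,340),(325,348),(325,280)])
# short canopy, heights known: cast the front edge at z=219
P=cast(ct,T([(190,66),(118,233)]),[0,0,219],[0,0,1]); print("short canopy ends",P,np.linalg.norm(P[1]-P[0]))
Q=cast(cs,S([(307,62),(166,58),(306,25),(168,24)]),[0,0,219],[0,0,1]); print("side",Q)
E
python3 - <<'E'
import cv2,numpy as np
t=cv2.imread("pics/top0.png")[135:225,210:300];u=cv2.imread("pics/top0.png")[130:220,305:395]
cv2.imwrite("pics/racks.png",np.hstack([cv2.resize(a,(400,400),interpolation=cv2.INTER_CUBIC) for a in (t,u)]))
E
```

```text
xh -63.14824597206281
long top h 0 [[-80.0, 85.0], [-77.0, 55.0], [28.0, 52.0], [-90.0, 88.0], [-77.0, -85.0], [27.0, -71.0]]
long side h 0 [[-89.0, -77.0], [85.0, -85.0], [-52.0, 56.0]]
long top h 12 [[-73.0, 83.0], [-70.0, 52.0], [34.0, 50.0], [-83.0, 85.0], [-70.0, -86.0], [33.0, -72.0]]
long side h 12 [[-61.0, -94.0], [109.0, -103.0], [-25.0, 36.0]]
long top h 24 [[-66.0, 80.0], [-63.0, 50.0], [40.0, 48.0], [-76.0, 83.0], [-64.0, -87.0], [38.0, -73.0]]
long side h 24 [[-33.0, -112.0], [133.0, -120.0], [2.0, 15.0]]
short canopy ends [[692.9 218.4 219. ]
 [541.5 275.4 219. ]] 161.83199061414936
side [[691.3 204.9 219. ]
 [535.9 269.6 219. ]
 [720.9 278.2 219. ]
 [561.  337.7 219. ]]
```

View pics/racks.png

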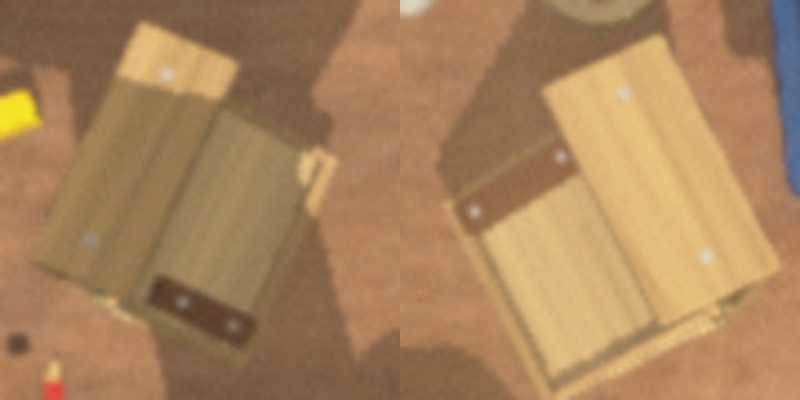

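Long rack in the right half of the picture: canopy front edge (543,90)-(660,325), pattern (455,205)-(580,177), floor/lower-stop line (480,232)-(552,378). Short rack in the left half: canopy front edge (240,65)-(135,300), pattern (158,275)-(258,318)-(245,348).

Run:
```python
from h import *
np.set_printoptions(precision=1,suppress=True)
ct=viewer.get_calibration('top');cs=viewer.get_calibration('side')
L=lambda p:(np.array(p)-[400,0])/4.444+[304.6,129.6]
Sh=lambda p:np.array(p)/4.444+[209.6,134.6]
for nm,f,zf,ed,pts in (("long",L,66,[(543,90),(660,325)],[(450,205),(470,235),(555,138),(580,177),(480,232),(552,378)]),
                    ("short",Sh,55,[(135,300),(240,65)],[(158,275),(258,318),(245,348),(145,302),(305,165),(255,320)])):
    E=cast(ct,f(ed),[0,0,zf+164],[0,0,1])
    d=(E[0]-E[1])[:2]; xh=np.degrees(np.arctan2(d[1],d[0]))-90
    o=E.mean(0);o[2]=zf;B=bay(xh);print(nm,"ends",E.tolist(),np.linalg.norm(d),"xh",xh,"o",o)
    for h in(12,24): print(h,np.round((cast(ct,f(pts),o+B[:,2]*h,B[:,2])-o)@B)[:,:2].tolist())
# short rack height check: pattern inner-low corner top vs side
print(tri(ct,Sh([(258,318),(245,348),(158,275)]),cs,S([(191,192),(175,194),(191,132)])))
```

```text
long ends [[693.3353698884063, -0.0834319293787189, 230.0], [539.2610257651406, -77.02520567143655, 230.0]] 172.21771123664516 xh -63.463336545686175 o [616.3 -38.6  66. ]
12 [[-78.0, 82.0], [-73.0, 54.0], [27.0, 82.0], [31.0, 48.0], [-64.0, 52.0], [-64.0, -71.0]]
24 [[-71.0, 79.0], [-66.0, 52.0], [33.0, 80.0], [37.0, 46.0], [-58.0, 50.0], [-57.0, -72.0]]
short ends [[536.0608866571863, 276.3488028422151, 219.0], [694.302131250525, 214.39015562851137, 219.0]] 169.9387108783665 xh 68.61739643281092 o [615.2 245.4  55. ]
12 [[37.0, 54.0], [-50.0, 51.0], [-50.0, 75.0], [38.0, 75.0], [-35.0, -69.0], [-48.0, 53.0]]
24 [[42.0, 55.0], [-44.0, 52.0], [-44.0, 76.0], [43.0, 76.0], [-29.0, -67.0], [-42.0, 54.0]]
[[548.3 218.5  45.4   2.3]
 [528.1 227.7  40.3   1.4]
 [573.  287.6  83.4   2.7]]
```

Run:
```python
from h import *
o=np.array([602.9,-45.3,66]);B=bay(-63.5);R=inbay(-63.5,-1); print(B.round(3).tolist())
p0,R0=cur(); plan(p0+[0,0,120],R0); save(p0,R0); plan(o+B[:,2]*250,R); print(cur()[0])
plan(o+B[:,2]*60,R)
```

```text
[[0.366, 0.895, -0.256], [-0.733, 0.446, 0.513], [0.574, 0.0, 0.819]]
row -0.0 0.0 -0.3 0.0 0.0 0.0 rows needed 1.9
row -0.2947 0.0147 -0.6682 0.0536 -0.087 0.1701 rows needed 6.7
[538.91019043  83.01103147 270.772     ]
row -0.0001 -0.0001 0.4749 0.0 -0.0 0.0 rows needed 3.0
```

{"name": "carry_out", "arguments": {"increments": [0, 0, -0.15, 0, 0, 0, -1, 0, 0, -0.3, 0, 0, 0, -1, 0, 0, -0.45, 0, 0, 0, -1, -0.2947, 0.0147, -0.6682, 0.0536, -0.087, 0.1701, -1, -0.2947, 0.0147, -0.6682, 0.0536, -0.087, 0.1701, -1, -0.2947, 0.0147, -0.6682, 0.0536, -0.087, 0.1701, -1, -0.2947, 0.0147, -0.6682, 0.0536, -0.087, 0.1701, -1, -0.2947, 0.0147, -0.6682, 0.0536, -0.087, 0.1701, -1, -0.2947, 0.0147, -0.6682, 0.0536, -0.087, 0.1701, -1, -0.2947, 0.0147, -0.6682, 0.0536, -0.087, 0.1701, -1]}}

```text
time: 3.95
tool_pos: [538.6, 83.5, 270.9]
tcp_rot: [179.9, 35.1, 116.2]
ft_force: [0.0, 0.7, -0.6]
finger_gap: 22.9
grip_force: 49.2
```

```bash
python3 look.py w2
```

```text
3.95 [538.6  83.5 270.9] [179.86  35.12 116.24] [ 25.7  -4.   99.8 -35.3  84.8   2.9] 22.901216974344944
```

View pics/w2.png

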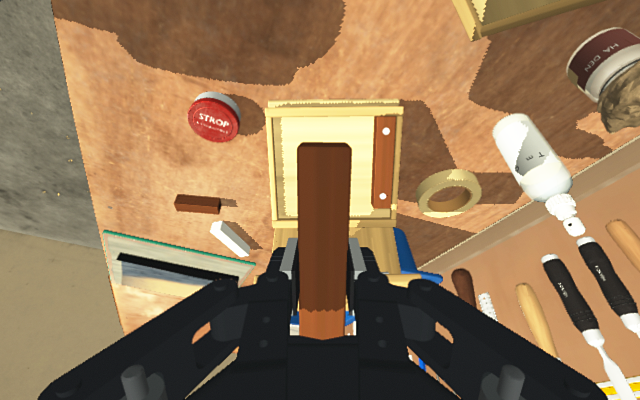

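Wrist view over the long rack: the blank is held square, the rack is parallel to it, the pattern is (375,117)-(391,208), and the free floor spans columns 282-374.

Run:
```python
from h import *; import pickle
c=pickle.load(open('pics/w2.pkl','rb'))
o=np.array([602.9,-45.3,66]);B=bay(-63.5)
for h,pts in((24,[(375,117),(394,117),(391,208),(372,206)]),(10,[(281,117),(278,222)]),(12,[(283,116),(370,116)])):
    print(h,np.round((cast(c,pts,o+B[:,2]*h,B[:,2])-o)@B,1)[:,:2].tolist())
# height: pattern low inner corner from wrist and top
ct=viewer.get_calibration('top')
t=tri(ct,[(np.array((470,235))-[400,0])/4.444+[304.6,129.6],(np.array((450,205))-[400,0])/4.444+[304.6,129.6]],c,[(375,117),(394,117)]); print(t.round(1), ((t[:,:3]-o)@B).round(1))
```

```text
24 [[-70.2, 64.3], [-70.2, 88.0], [48.6, 91.7], [45.7, 65.7]]
10 [[-70.5, -54.2], [73.6, -64.8]]
12 [[-71.7, -51.3], [-71.3, 60.0]]
[[632.4  44.8  40.2   2.3]
 [652.6  59.2  45.4   6.1]] [[-70.1  66.6  17.6]
 [-70.2  91.1  24. ]]
```

{"name": "carry_out", "arguments": {"increments": [0, 0, 0.15, 0, 0, 0, -1, 0, 0, 0.3, 0, 0, 0, -1, 0, 0, 0.4, 0, 0, 0, -1, 0, 0, 0.47, 0, 0, 0, -1, 0, 0, 0.52, 0, 0, 0, -1, 0, 0, 0.56, 0, 0, 0, -1, 0, 0, 0.58, 0, 0, 0, -1, 0, 0, 0.59, 0, 0, 0, -1, 0, 0, 0.6, 0, 0, 0, -1, 0, 0, 0.6, 0, 0, 0, -1]}}

```text
time: 5.25
tool_pos: [600.5, -39.9, 74.4]
tcp_rot: [180.0, 35.0, 116.5]
ft_force: [0.1, 0.5, -1.8]
finger_gap: 23.0
grip_force: 49.2
```

{"name": "carry_out", "arguments": {"increments": [0, 0, 0.002, 0, 0, 0, -1, 0, 0, 0.004, 0, 0, 0, -1, 0, 0, 0.006, 0, 0, 0, -1, 0, 0, 0.008, 0, 0, 0, -1, 0, 0, 0.01, 0, 0, 0, -1, 0, 0, 0.011, 0, 0, 0, -1, 0, 0, 0.012, 0, 0, 0, -1, 0, 0, 0.012, 0, 0, 0, -1, 0, 0, 0.012, 0, 0, 0, -1, 0, 0, 0.012, 0, 0, 0, -1]}}

```text
time: 6.5
tool_pos: [601.3, -41.8, 71.5]
tcp_rot: [180.0, 35.0, 116.5]
ft_force: [-15.9, 9.4, 16.5]
finger_gap: 23.2
grip_force: 52.2
```

{"name": "carry_out", "arguments": {"increments": [0, 0, -0.003, 0, 0, 0, -1, 0, 0, -0.003, 0, 0, 0, 0.1, 0, 0, -0.003, 0, 0, 0, 0.1, 0, 0, -0.003, 0, 0, 0, 0.1, 0, 0, -0.003, 0, 0, 0, 0.1, 0, 0, -0.05, 0, 0, 0, 0.1, 0, 0, -0.2, 0, 0, 0, 0.1, 0, 0, -0.35, 0, 0, 0, 0.1, 0, 0, -0.5, 0, 0, 0, 0.1, 0, 0, -0.6, 0, 0, 0, 0.1]}}

```text
time: 7.75
tool_pos: [539.8, 82.8, 271.2]
tcp_rot: [179.7, 35.0, 116.4]
ft_force: [-0.3, 0.5, 0.0]
finger_gap: 47.1
grip_force: 0.0
```

```bash
python3 look.py w3
python3 - <<'E'
from h import *
p,R=cur(); d=R.apply([0,0,1.]); save(p+d*400*(.6-.4749+.012-.6),R); print(cur()[0])
E
```

```text
7.75 [539.8  82.8 271.2] [179.68  34.97 116.41] [ 25.5  -4.2  99.9 -35.1  84.5   2.5] 47.09850497068377
[540.11838975  80.50106247 266.862587  ]
```

View pics/w3.png

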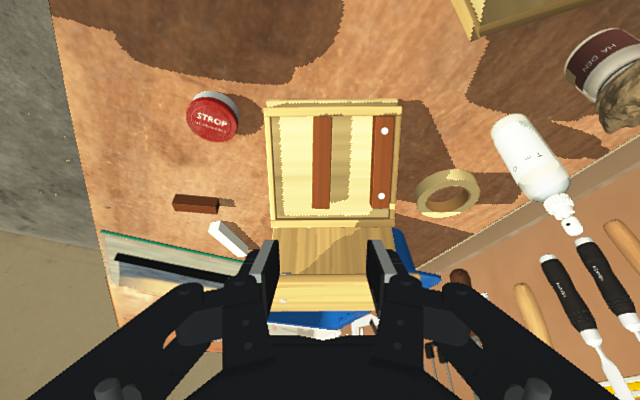

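Long blank (322,160) lies flat beside the pattern, against the lower stop like the pattern itself. Now for the short blank.

Run:
```python
from h import *; from bench import sense
s=sense();print(s['tool_pos'],s['tcp_rot'],s['time'])
plan([410,-20,290],down(60)); plan([445,-275,190],down(17))
```

```text
[540.59343131  84.9636426  275.56200746] [179.29222232  34.95900665 116.25355376] 7.8
row -0.0984 -0.4032 -0.0018 0.0479 0.0891 0.1519 rows needed 6.1
row -0.5084 0.3945 0.2499 -0.0 -0.0 0.1195 rows needed 4.4
```

{"name": "carry_out", "arguments": {"increments": [-0.0984, -0.4032, -0.0018, 0.0479, 0.0891, 0.1519, 0.1, -0.0984, -0.4032, -0.0018, 0.0479, 0.0891, 0.1519, 0.1, -0.0984, -0.4032, -0.0018, 0.0479, 0.0891, 0.1519, 0.1, -0.0984, -0.4032, -0.0018, 0.0479, 0.0891, 0.1519, 0.1, -0.0984, -0.4032, -0.0018, 0.0479, 0.0891, 0.1519, 0.1, -0.0984, -0.4032, -0.0018, 0.0479, 0.0891, 0.1519, 0.1, -0.0984, -0.4032, -0.0018, 0.0479, 0.0891, 0.1519, 0.1, -0.0984, -0.4032, -0.0018, 0.0479, 0.0891, 0.1519, 0.1, -0.0984, -0.4032, -0.0018, 0.0479, 0.0891, 0.1519, 0.1, -0.0984, -0.4032, -0.0018, 0.0479, 0.0891, 0.1519, 0.1]}}

```text
time: 9.05
tool_pos: [409.9, -19.2, 289.9]
tcp_rot: [180.0, 0.0, 60.2]
ft_force: [-0.5, -1.4, 0.2]
finger_gap: 46.9
grip_force: 0.0
```

{"name": "carry_out", "arguments": {"increments": [-0.5084, 0.3945, 0.2499, 0, 0, 0.1195, 1, -0.5084, 0.3945, 0.2499, 0, 0, 0.1195, 1, -0.5084, 0.3945, 0.2499, 0, 0, 0.1195, 1, -0.5084, 0.3945, 0.2499, 0, 0, 0.1195, 1, -0.5084, 0.3945, 0.2499, 0, 0, 0.1195, 1, -0.5084, 0.3945, 0.2499, 0, 0, 0.1195, 1, -0.5084, 0.3945, 0.2499, 0, 0, 0.1195, 1, -0.5084, 0.3945, 0.2499, 0, 0, 0.1195, 1, -0.5084, 0.3945, 0.2499, 0, 0, 0.1195, 1, -0.5084, 0.3945, 0.2499, 0, 0, 0.1195, 1]}}

```text
time: 10.3
tool_pos: [445.3, -274.6, 190.5]
tcp_rot: [180.0, -0.0, 17.0]
ft_force: [0.6, 0.1, 0.2]
finger_gap: 85.2
grip_force: 0.0
```

```bash
python3 look.py w4
python3 - <<'E'
from h import *
import pickle
print(cur()[0])
im=cv2.imread('pics/w4.png'); c=pickle.load(open('pics/w4.pkl','rb'))
hsv=cv2.cvtColor(im,cv2.COLOR_BGR2HSV)
u=np.float64([[0,0]])
C=np.array(c['R'])@np.array([457,-280,24])+c['t']; print("expect px",C[:2]/C[2]*c['fx']+[c['cx'],c['cy']])
E
```

```text
10.3 [ 445.3 -274.6  190.5] [ 1.7997e+02 -3.0000e-02  1.7030e+01] [-37.3  -3.2 100.5   0.   82.7  35.7] 85.22825468507766
[ 445.02220535 -274.99195059  190.01992169]
expect px [330.26263084 174.28943241]
```

View pics/w4.png

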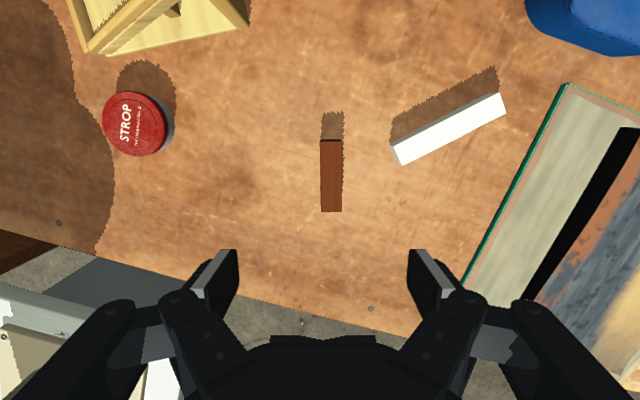

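Short blank top face is at about (320,140)-(342,211), aligned with the tool, with the tin (137,123) undisturbed.

Run:
```python
from h import *; import pickle
np.set_printoptions(precision=1,suppress=True)
im=cv2.imread('pics/w4.png'); c=pickle.load(open('pics/w4.pkl','rb'))
P=cast(c,[(320,140),(342,140),(342,211),(321,211)],[0,0,24],[0,0,1]);print(P,P.mean(0))
print(im[170:180:3,305:355:4].tolist()[0]); print(im[120,330])
x0,y0=305,125; hsv=cv2.cvtColor(im[y0:225,x0:360],cv2.COLOR_BGR2HSV).astype(int); b=im[y0:225,x0:360].astype(int)
m=((b[:,:,1]<75)&(b[:,:,2]>1.85*b[:,:,1])).astype(np.uint8)
m=cv2.morphologyEx(m,cv2.MORPH_OPEN,np.ones((5,5)))
k=max(cv2.findContours(m,0,1)[0],key=cv2.contourArea)
q=cv2.boxPoints(cv2.minAreaRect(k))+[x0,y0];P=cast(c,q,[0,0,24],[0,0,1]);d=max((P[1]-P[0],P[2]-P[1]),key=np.linalg.norm)
print(q.tolist(),P.mean(0),np.linalg.norm(P[0]-P[1]),np.linalg.norm(P[2]-P[1]),np.degrees(np.arctan2(d[1],d[0])))
# height: top centre in top view + wrist
ct=viewer.get_calibration('top'); print(tri(ct,T([(687,319),(709,392)]),c,[(331,140),(331.5,211)]))
```

```text
[[ 489.1 -258.5   24. ]
 [ 495.9 -280.8   24. ]
 [ 420.5 -305.5   24. ]
 [ 413.5 -282.6   24. ]] [ 454.7 -281.9   24. ]
[[122, 176, 225], [120, 172, 221], [122, 176, 223], [111, 165, 215], [30, 63, 121], [36, 68, 128], [34, 68, 128], [35, 68, 128], [35, 69, 126], [32, 61, 109], [119, 173, 224], [128, 181, 227], [122, 176, 225]]
[ 62  92 126]
[[321.0, 148.0], [329.0, 148.0], [329.0, 173.0], [321.0, 173.0]] [ 469.6 -270.1   24. ] 8.548747787448589 27.11031059544287 -162.6234166550422
[[ 492.9 -269.3   18.6    2.1]
 [ 418.7 -291.    25.9    5.8]]
```

Run:
```python
from h import *
plan([443.5,-285.5,4],down(18))
```

```text
row -0.0113 0.0241 0.465 -0.0 -0.0 -0.0028 rows needed 3.0
```

{"name": "carry_out", "arguments": {"increments": [-0.0113, 0.0241, 0.2, 0, 0, -0.0028, 0.3, -0.0113, 0.0241, 0.3, 0, 0, -0.0028, 0.3, -0.0113, 0.0241, 0.4, 0, 0, -0.0028, 0.3, -0.0113, 0.0241, 0.43, 0, 0, -0.0028, 0.3, -0.0113, 0.0241, 0.465, 0, 0, -0.0028, 0.3, -0.0113, 0.0241, 0.465, 0, 0, -0.0028, 0.3, -0.0113, 0.0241, 0.465, 0, 0, -0.0028, -1, -0.0113, 0.0241, 0.465, 0, 0, -0.0028, -1, -0.0113, 0.0241, 0.465, 0, 0, -0.0028, -1, -0.0113, 0.0241, 0.465, 0, 0, -0.0028, -1], "force": 50}}

```text
time: 11.6
tool_pos: [444.8, -286.4, 5.7]
tcp_rot: [179.9, -0.1, 18.0]
ft_force: [0.3, 1.0, 6.9]
finger_gap: 22.9
grip_force: 51.0
```

Run:
```python
from h import *
plan([400,-40,300],down(55))
o=np.array([629.2,240,55]);B=bay(69);plan(o+B@[-14,0,250],inbay(69,1));print(cur()[0])
```

```text
row 0.0862 -0.6174 -0.7399 -0.0 -0.0 -0.1028 rows needed 6.2
row 0.5264 0.1615 0.1206 0.0119 0.0967 -0.0377 rows needed 3.6
[573.70138187  95.42902248 251.77558033]
```

{"name": "carry_out", "arguments": {"increments": [0, 0, -0.15, 0, 0, 0, -1, 0, 0, -0.3, 0, 0, 0, -1, 0.0862, -0.6174, -0.7399, 0, 0, -0.1028, -1, 0.0862, -0.6174, -0.7399, 0, 0, -0.1028, -1, 0.0862, -0.6174, -0.7399, 0, 0, -0.1028, -1, 0.0862, -0.6174, -0.7399, 0, 0, -0.1028, -1, 0.0862, -0.6174, -0.7399, 0, 0, -0.1028, -1, 0.0862, -0.6174, -0.7399, 0, 0, -0.1028, -1, 0.0862, -0.6174, -0.7399, 0, 0, -0.1028, -1, 0.0862, -0.6174, -0.7399, 0, 0, -0.1028, -1]}}

```text
time: 12.85
tool_pos: [399.6, -40.7, 298.7]
tcp_rot: [-179.9, 0.1, 54.9]
ft_force: [-0.1, -0.2, -1.1]
finger_gap: 23.0
grip_force: 50.1
```

{"name": "carry_out", "arguments": {"increments": [0.5264, 0.1615, 0.1206, 0.0119, 0.0967, -0.0377, -1, 0.5264, 0.1615, 0.1206, 0.0119, 0.0967, -0.0377, -1, 0.5264, 0.1615, 0.1206, 0.0119, 0.0967, -0.0377, -1, 0.5264, 0.1615, 0.1206, 0.0119, 0.0967, -0.0377, -1, 0.5264, 0.1615, 0.1206, 0.0119, 0.0967, -0.0377, -1, 0.5264, 0.1615, 0.1206, 0.0119, 0.0967, -0.0377, -1, 0.5264, 0.1615, 0.1206, 0.0119, 0.0967, -0.0377, -1, 0.5264, 0.1615, 0.1206, 0.0119, 0.0967, -0.0377, -1, 0.5264, 0.1615, 0.1206, 0.0119, 0.0967, -0.0377, -1, 0.5264, 0.1615, 0.1206, 0.0119, 0.0967, -0.0377, -1]}}

```text
time: 14.1
tool_pos: [573.7, 95.5, 252.1]
tcp_rot: [180.0, -35.0, 69.0]
ft_force: [0.7, -1.5, -0.8]
finger_gap: 22.9
grip_force: 50.1
```

```bash
python3 look.py w5
python3 - <<'E'
from bench import viewer; import cv2
for n in("side",): cv2.imwrite(f"pics/{n}1.png",viewer.snapshot(n)[:,:,::-1])
E
python3 - <<'E'
import cv2,numpy as np
a=cv2.imread('pics/w5.png');b=cv2.imread('pics/side1.png')
a=cv2.resize(a[0:400,120:520],(400,400)); b=cv2.resize(b[60:300,180:420],(400,400))
cv2.imwrite('pics/v.png',np.hstack([a,b]))
E
```

```text
14.1 [573.7  95.5 252.1] [179.96 -34.99  69.04] [-17.1  -5.3 103.   35.3  81.5  -1.2] 22.918225621587336
```

View pics/v.png

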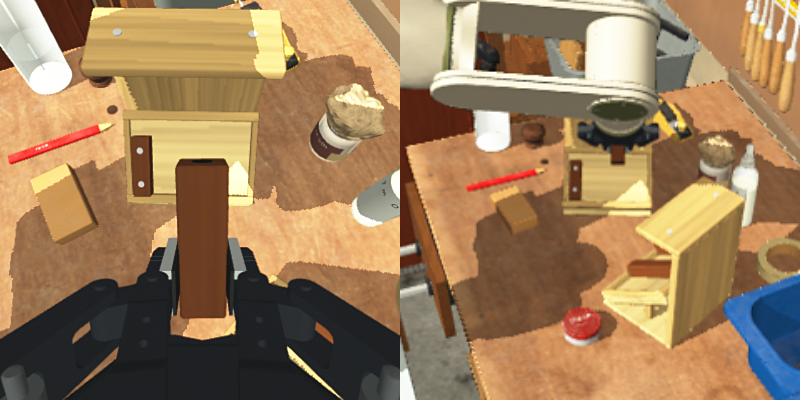

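Left half (wrist): short rack seen square on. The pattern is (132,137)-(152,195) in crop pixels, upper stop at row ~117, lower stop at row ~197, right strip at column ~248. Right half (side): the long blank sits in its rack beside the pattern.

Run:
```python
from h import *; import pickle
c=pickle.load(open('pics/w5.pkl','rb'))
o=np.array([629.2,240,55]);B=bay(69); S1=lambda p:np.array(p)+[120,0]
for h,pts in((24,[(132,137),(152,137),(152,194),(134,195)]),(10,[(248,122),(247,195)]),(12,[(200,121),(145,198),(245,204)])):
    print(h,np.round((cast(c,S1(pts),o+B[:,2]*h,B[:,2])-o)@B,1)[:,:2].tolist())
# canopy front edge lower/upper ends (upper front edge of board, z=219)
P=cast(c,S1([(83,73),(285,79)]),[0,0,55+152],[0,0,1]);print(((P-o)@B).round(1).tolist(),P.round(1).tolist())
im=cv2.imread('pics/w5.png')
print(im[108:210:3,264].tolist()); print(im[170,240:380:4,1].tolist())
```

```text
24 [[32.7, 89.7], [32.7, 64.4], [-41.9, 68.0], [-43.3, 92.2]]
10 [[50.8, -58.2], [-47.1, -61.1]]
12 [[51.9, 3.8], [-50.9, 80.2], [-59.6, -58.6]]
[[95.6, 107.3, 118.6], [89.9, -72.0, 122.6]] [[532.7, 288.1, 207.0], [697.6, 217.4, 207.0]]
[[66, 114, 143], [94, 161, 197], [95, 162, 198], [97, 166, 204], [116, 186, 215], [132, 208, 232], [130, 204, 230], [117, 187, 214], [119, 188, 216], [69, 112, 133], [36, 62, 110], [35, 61, 109], [34, 60, 109], [33, 60, 107], [29, 57, 104], [31, 59, 106], [34, 61, 107], [34, 61, 107], [33, 61, 107], [33, 60, 106], [35, 61, 106], [34, 61, 108], [33, 60, 107], [34, 60, 105], [31, 57, 103], [67, 84, 116], [34, 58, 104], [35, 59, 105], [35, 59, 105], [30, 54, 100], [96, 165, 202], [97, 167, 205], [81, 126, 166], [82, 126, 174]]
[124, 120, 159, 61, 61, 62, 60, 64, 69, 212, 212, 213, 212, 213, 48, 61, 61, 63, 64, 60, 63, 64, 63, 63, 62, 64, 65, 92, 255, 255, 255, 255, 148, 156, 111]
```

{"name": "carry_out", "arguments": {"increments": [0.0075, 0, 0.15, 0, 0, 0, -1, 0.0075, 0, 0.3, 0, 0, 0, -1, 0.0075, 0, 0.4, 0, 0, 0, -1, 0.0075, 0, 0.47, 0, 0, 0, -1, 0.0075, 0, 0.52, 0, 0, 0, -1, 0.0075, 0, 0.55, 0, 0, 0, -1, 0.0075, 0, 0.57, 0, 0, 0, -1, 0.0075, 0, 0.585, 0, 0, 0, -1, 0.0075, 0, 0.595, 0, 0, 0, -1, 0.0075, 0, 0.595, 0, 0, 0, -1]}}

```text
time: 15.45
tool_pos: [623.5, 225.1, 58.6]
tcp_rot: [-180.0, -35.0, 69.0]
ft_force: [-0.6, -0.1, -0.5]
finger_gap: 22.9
grip_force: 50.1
```

{"name": "carry_out", "arguments": {"increments": [0, 0, 0.003, 0, 0, 0, -1, 0, 0, 0.006, 0, 0, 0, -1, 0, 0, 0.008, 0, 0, 0, -1, 0, 0, 0.01, 0, 0, 0, -1, 0, 0, 0.012, 0, 0, 0, -1, 0, 0, 0.013, 0, 0, 0, -1, 0, 0, 0.014, 0, 0, 0, -1, 0, 0, 0.014, 0, 0, 0, -1, 0, 0, 0.014, 0, 0, 0, -1, 0, 0, 0.014, 0, 0, 0, -1]}}

```text
time: 16.7
tool_pos: [624.6, 228.2, 53.9]
tcp_rot: [-180.0, -35.0, 69.0]
ft_force: [0.1, 0.4, 0.0]
finger_gap: 22.9
grip_force: 50.1
```

{"name": "carry_out", "arguments": {"increments": [0, 0, 0.001, 0, 0, 0, -1, 0, 0, 0.002, 0, 0, 0, -1, 0, 0, 0.003, 0, 0, 0, -1, 0, 0, 0.004, 0, 0, 0, -1, 0, 0, 0.005, 0, 0, 0, -1, 0, 0, 0.006, 0, 0, 0, -1, 0, 0, 0.006, 0, 0, 0, -1, 0, 0, 0.006, 0, 0, 0, -1, 0, 0, 0.006, 0, 0, 0, -1, 0, 0, 0.006, 0, 0, 0, -1]}}

```text
time: 17.95
tool_pos: [625.1, 229.4, 52.1]
tcp_rot: [-180.0, -35.0, 69.0]
ft_force: [-4.2, -3.6, 4.1]
finger_gap: 22.6
grip_force: 50.9
```

Contact, about 6 N. Release and retreat.

{"name": "carry_out", "arguments": {"increments": [0, 0, 0, 0, 0, 0, -1, 0, 0, 0, 0, 0, 0, 0.1, 0, 0, 0, 0, 0, 0, 0.1, 0, 0, 0, 0, 0, 0, 0.1, 0, 0, 0, 0, 0, 0, 0.1, 0, 0, -0.05, 0, 0, 0, 0.1, 0, 0, -0.2, 0, 0, 0, 0.1, 0, 0, -0.35, 0, 0, 0, 0.1, 0, 0, -0.5, 0, 0, 0, 0.1, 0, 0, -0.58, 0, 0, 0, 0.1]}}

```text
time: 19.2
tool_pos: [578.2, 103.6, 245.7]
tcp_rot: [179.7, -35.0, 69.1]
ft_force: [0.6, -0.5, 0.7]
finger_gap: 46.9
grip_force: 0.0
```

```bash
python3 look.py w6
python3 - <<'E'
from h import *; import pickle
np.set_printoptions(precision=1,suppress=True)
im=cv2.imread('pics/w6.png').astype(int); c=pickle.load(open('pics/w6.pkl','rb'))
o=np.array([629.2,240,53]);B=bay(69)
m=((im[:,:,1]<80)&(im[:,:,2]>1.4*im[:,:,1])&(im[:,:,2]>60)).astype(np.uint8)
m=cv2.morphologyEx(m,cv2.MORPH_OPEN,np.ones((3,3)))
for k in cv2.findContours(m,0,1)[0]:
    if cv2.contourArea(k)<300: continue
    q=cv2.boxPoints(cv2.minAreaRect(k)); P=(cast(c,q,o+B[:,2]*24,B[:,2])-o)@B
    if abs(P).max()<130: print(q.round(0).tolist(),P[:,:2].tolist(),P.mean(0))
E
```

```text
19.2 [578.2 103.6 245.7] [179.69 -35.02  69.12] [-16.1  -4.8 103.2  35.4  80.1  -0.9] 46.9137445978575
[[311.0, 140.0], [329.0, 140.0], [329.0, 190.0], [311.0, 190.0]] [[34.634437872048515, 12.716300089002813], [34.65918985690601, -9.512103507823488], [-29.068791562285774, -10.017499142460833], [-29.078164606163, 13.31632273505009]] [ 2.8  1.6 24. ]
[[246.0, 140.0], [265.0, 139.0], [268.0, 201.0], [249.0, 202.0]] [[34.64787609279852, 92.71571812014979], [35.688963967179696, 69.53940503013212], [-43.84483792765087, 69.9738788390031], [-45.06907441709426, 94.5958995634068]] [-4.6 81.7 24. ]
```

Run:
```python
from h import *; import pickle
from bench import sense
im=cv2.imread('pics/w6.png')
print("blank col",[im[y,320].tolist() for y in range(130,216,4)]);print("pattern",[im[y,257].tolist() for y in range(130,216,4)])
print("row",[im[196,x].tolist() for x in range(296,344,4)])
print(sense()['time'])
```

```text
blank col [[121, 194, 220], [114, 178, 207], [122, 195, 223], [31, 60, 106], [32, 60, 105], [33, 60, 104], [33, 58, 104], [32, 59, 104], [32, 59, 102], [34, 59, 103], [33, 59, 104], [30, 59, 102], [31, 58, 101], [31, 58, 101], [52, 104, 183], [51, 103, 179], [52, 103, 180], [53, 104, 181], [74, 141, 208], [161, 243, 254], [120, 186, 233], [121, 182, 238]]
pattern [[124, 195, 224], [111, 178, 205], [84, 138, 162], [33, 59, 104], [32, 58, 103], [28, 55, 102], [195, 206, 204], [76, 95, 124], [30, 57, 103], [32, 60, 104], [30, 58, 103], [32, 58, 104], [33, 59, 103], [30, 58, 102], [187, 197, 194], [196, 207, 203], [28, 54, 99], [32, 57, 100], [86, 150, 187], [95, 161, 198], [75, 114, 162], [74, 112, 156]]
row [[125, 198, 227], [125, 196, 225], [116, 185, 213], [116, 182, 210], [58, 113, 198], [51, 103, 181], [51, 103, 179], [50, 96, 173], [50, 96, 176], [112, 180, 207], [113, 178, 207], [112, 175, 204]]
19.25
```

Part of the blank is sunlit. With that part included it spans rows 139-201, the same as the pattern, so it lies flat and parallel. Handing in.

```bash
python3 -c "
from bench import order; print(order.hand_in())"
```

```text
the job is handed in; nothing more can be done
None
```

Both blanks are laid flat in their racks, parallel to the patterns and released, and the job was handed in at about 19 s; the hand-in returned no verdict.

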